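# Open the push-and-turn solvent bottle

### The arm

A 6-joint arm with a two-finger parallel gripper is mounted at the origin on the work surface; the furniture and walls round the work are solid. World frame = base frame: x ahead of the robot, y to its left, z up, the work surface at z = 0. Lengths are in m, angles in rad, forces in N, time in s.
With the tool pointing down it reaches from about 0.35 to 0.975 m from the base axis. Payload 4.9 kg.
Tool frame: the origin (TCP) lies at the centre of the arm's flange, where the gripper is bolted on; the fingertips stand 173 mm ahead of it and the grasp point (between the pads) lies 155 mm ahead of it (ctrl.finger_overhang is the distance from the TCP to the fingertips, in m); z points along the fingers, y is the direction in which the jaws open and shut (so a half turn about z gives the same grasp; the last joint's range is limited). The gripper opens to 85 mm and grips with 20 to 120 N. Pads are 22 mm wide; open, the fingers measure 114 mm over their backs; the gripper's body (76 mm by 85 mm) begins 54 mm behind the grasp point. The pads swing forward as they close: fully open they stand 13 mm farther back than shut.
Start: joints at [1.228, 0.053, 1.613, -0, 1.476, -0.119], TCP at [0.139, 0.609, 0.405] pointing down, gripper open.
Joint ranges: [-3.01, 3.01], [-1.01, 2.22], [0.06, 2.58], [-1.02, 4.17], [0.09, 2.62], [-3.14, 3.14]. Speed limits (rad/s): [2.57, 2.57, 3.14, 3.14, 3.14, 3.14].

### API

Orientations are given as a rotation vector (axis times angle).
In Python, from station import ctrl, eyes, spotter gives the robot as it stands.
- The arm moves only by the shell command python3 -m crank 'ROWS' [FORCE]. ROWS is JSON, a list of rows, each a list of 7 numbers: the turn, a rotation vector about the tool's x, y, z in rad, then the shift along the tool's x, y, z in mm, then the closure, from -1 (fully open) to 1 (shut). A call has 1 to 8 rows; each row shifts and turns the pose as measured when the row begins, along the tool's axes as they then stand; what a row does not reach is not made up. A row lasts 1/12 s, in which the tool goes at most 41.7 mm and 7.16 degrees, less where a joint would pass 70% of its speed; a pose out of reach is approached as far as the arm can. A call is refused whole if a number of a shift passes 41.7 or a number of a turn 0.125, either way. A call with a gripper value outside its range is refused whole. The fingers move at their own pace and stop on an object; FORCE is the grip in N (left out, the last holds). Time passes only in rows, so rows that do not move let the fingers close. It gives the time, the measured TCP pose, the force and the opening at its end, in the units of the state.
- ctrl.get_obs(): the state, without advancing time (a new reading comes with each control period).
- eyes.get_image(name): name is "scene" or "top" or "wrist"; returns a dict with "image" (384x512x3 uint8, red, green, blue), "vertical_fov" (degrees; the focal length in pixels is half the picture's height over the tangent of half this angle, whatever the lens; pixels are square), "cx", "cy" (the principal point, pixels), "rvec" (rotation vector, rad) and "tvec" (3), from world to camera coordinates, as OpenCV has them; the wrist camera has in their place "mount" (4x4, takes a point from camera to tool coordinates, whose origin is the TCP and whose axes are the flange's). Camera axes: x right, y down, z forward; pixel columns grow to the right and rows downward; lengths in m; the calibration is good to about 2 mm. A picture is of the moment at which its call begins: read the wrist's pose just before it. There is no depth.
- ctrl.finish_job(): hands the job in, once; it reports no verdict.
Trained networks look in a picture, given as the dict that the camera call returned (one of the last four; its "shot" number tells which), for a name from the list of things; names that differ only in an ending like _2 or _b are one class to them, and where a whole thing is asked for, a point or a joint stands for the part that bears it (a point fixed in the world has none). Each returns a list of dicts, best first, with "confidence" (0 to 1); they miss things now and then, are a little off and sometimes report something else, mostly with a low value. They report only what shows in the picture. A call takes as long as a camera call. They do not tell look-alikes from the thing itself.
- spotter.look_for(query, picture): "centre" ([x, y, z] in m, in world coordinates, good to about 4 mm: the middle of the surface that is visible of it).
- spotter.outline_of(query, picture): "region" (384x512 bool, what is visible of it).
- spotter.mark_of(query, picture): "centre" ([x, y, z] in m, in world coordinates, good to about 4 mm: a listed point, or the origin of a listed thing).
The state is a dict: "t": time; "q": joint angles; "dq": joint speeds; "effort": joint torques, N m; "tool_pos": TCP position; "tool_rot": TCP orientation; "contact_force": force on the tool from outside, world axes, zero at the start; "wrist_torque": the same for the moment, N m; "opening": finger opening in m.
Only numpy, scipy, OpenCV 4.12 (cv2) and the standard library are available. Lean on these libraries where they do the work, as an engineer would, in place of code of your own. Each camera call takes 0.05 s, during which the arm holds its last target.

### The job

Take the child-resistant cap off the solvent bottle in the wooden stand: press the cap down, not too hard, and keep it pressed while you turn it anticlockwise (seen from above) until it comes up against its stop (do not wrench it), then lift it straight off. Set the cap down gently in the white dish, closed end up as it came off, let go of it, and leave the dish, the two small canisters and the hand lens where they are.

Things in the scene. Friction and masses are not known exactly. Their poses are not given: they have to be found in the camera images.
- cap_grip (a point): Child-resistant cap: black, round, ribbed, about 50 g, upright on the bottle at the start. Point on its axis, mid-way up the grip band, a cylinder 43 mm across from 13 mm above the point (flat closed top) to 13 mm below it. Below the band: flange 54 mm across, 4 mm thick, then a 43 mm skirt down to the open rim, 23 mm below the point. z points up out of the closed top.
- cap_flange (a point): Point on the cap's axis level with the upper face of its flange; fingertips can bear down there. Pressed, it gives 3 mm on a clutch spring (7.5 N at its end), then 3 mm on a plug spring (8 N up) to a hard stop; it unlocks only in the last 1 mm: hold 15 N down all through the turn. Over 60 N on the bottle in all overloads it (add the side load on the stop: 0.3 N m of twist is 20 N).
- cap_top (a point): Centre of the cap's closed top face. Unpressed, the outer shell only clicks round on its hidden core. Pressed home, the clutch takes hold within 30 degrees, then the core turns about 37 degrees anticlockwise seen from above to a dead stop: at most about 70 degrees in all. It is then free and springs up about 2 mm; lift straight up. Still locked, it gives 1 mm when pulled. Clockwise never opens it.
- bottle_mouth (a point): Centre of the mouth of the brown bottle (68 mm across, narrow neck), 125 mm above the worktop; the bottle is fixed in a square wooden stand, 116 mm wide and 30 mm high, that does not move. With the cap on, the cap's point above lies 3 mm above this one. x and y turn with the stand; z is up.
- dish_middle (a point): White rectangular dish, 132 (its x) by 182 (its y) mm outside, rim 24 mm high; loose, 0.2 to 0.3 kg. The point is the middle of its inner floor, about 5 mm above the worktop; the flat floor is at least 85 by 125 mm. Cap standing in it: the cap's point is about 28 mm above the worktop.
- can_a_centre (a point): Bystander: dark small canister with a grey lid, 34 mm across, 51 mm high, standing; point half-way up on its axis, z up.
- can_b_centre (a point): Bystander: pale small canister with a grey lid, 34 mm across, 51 mm high, standing; point half-way up on its axis, z up.
- lens: Bystander: black hand lens, 62 by 146 mm, 12 mm thick, lying flat; origin in the middle of its underside, long axis = its y.
Not all that is in view belongs to the job. What is shaped like the part that bears dish_middle but red is not meant. Leave any yellow look-alike of the part that bears bottle_mouth alone.

How it is judged:
On the way:
1. the cap is unlocked and lifted clear off the bottle, still upright (z of cap_grip in the frame of bottle_mouth above 0.03 m and angle between cap_grip's own z axis and vertical below 0.4 rad), for 0.1 s.
At the end, for the whole second after the job is handed in: The cap stands closed end up (within about 11 degrees) on the floor of the white dish (its axis within 45 mm of the dish's middle across and 70 mm along), at rest and let go (x of cap_grip in the frame of dish_middle between -0.045 and 0.045 m and y of cap_grip in the frame of dish_middle between -0.07 and 0.07 m and height (world z) of cap_grip below 0.036 m and angle between cap_grip's own z axis and vertical below 0.2 rad and linear speed of cap below 0.02 m/s and contact force between the fingers and cap below 0.1 N); the robot touches nothing.
It fails at once if the bottle takes more than 60 N of contact load in all (pressing, pulling, twisting or knocking) (contact force between bottle and anything else above 60 N).
It fails at once if the cap is dropped: away from the bottle and untouched it moves faster than 0.5 m/s (horizontal distance between cap_grip and bottle_mouth above 0.06 m and contact force between the fingers and cap below 0.05 N and linear speed of cap above 0.5 m/s).
It fails at once if the dish is shoved more than 40 mm (distance of dish_middle from where it was at the start of the episode above 0.04 m).
It fails at once if a canister is moved more than 30 mm or tipped (distance of any of can_a_centre, can_b_centre from where it was at the start of the episode above 0.03 m or angle between any of can_a_centre, can_b_centre's own z axis and vertical above 0.5 rad).
It fails at once if the hand lens is moved more than 30 mm (distance of lens from where it was at the start of the episode above 0.03 m).
It also fails if it takes over 64 s, if anything falls off the work surface, if the arm or the gripper's body presses on something with over 40 N, if the wrist force passes 120 N, or if a joint passes its speed limit or range.

## Working session

There is one attempt and no reset: what is moved stays moved. The work goes in short steps, Python scripts to look and compute and a shell command to move; the robot and the scene stay as the last step left them, time stands still between calls to the robot, and variables do not carry over. Pictures are saved under pics/ and viewed, and the job is handed in when it is done.

```bash
ls; mkdir -p pics
cat > h.py <<'E'
import numpy as np, cv2
from scipy.spatial.transform import Rotation as R
from station import ctrl, eyes, spotter
def save(p,name,crop=None,scale=1):
    im=p["image"][:,:,::-1]
    if crop: im=im[crop[1]:crop[3],crop[0]:crop[2]]
    if scale!=1: im=cv2.resize(im,None,fx=scale,fy=scale,interpolation=cv2.INTER_CUBIC)
    cv2.imwrite("pics/"+name,im)
def K(p):
    f=p["image"].shape[0]/2/np.tan(np.radians(p["vertical_fov"]/2))
    return np.array([[f,0,p["cx"]],[0,f,p["cy"]],[0,0,1]])
def proj(p,X):
    return cv2.projectPoints(np.array(X,float).reshape(-1,1,3),np.array(p["rvec"],float),np.array(p["tvec"],float),K(p),None)[0].reshape(-1,2)
E
python3 - <<'E'
from h import *
o=ctrl.get_obs(); print(o, ctrl.finger_overhang)
for n in ("scene","top"):
    p=eyes.get_image(n); save(p,n+"0.png"); print(n,p["vertical_fov"],p["rvec"],p["tvec"],p["cx"],p["cy"])
    for q in ("cap_grip","cap_top","cap_flange","bottle_mouth","dish_middle","can_a_centre","can_b_centre","lens"):
        for r in spotter.mark_of(q,p): print(q,np.round(r["centre"],4),round(r["confidence"],2),np.round(proj(p,r["centre"])[0]))
E
```

```text
pics
{'t': 0.0, 'q': array([ 1.22796562e+00,  5.33428628e-02,  1.61428196e+00,  2.44412898e-05,
        1.47598504e+00, -1.18986024e-01]), 'dq': array([-4.25791888e-04, -3.04548935e-04, -4.96038126e-04,  1.17475061e-03,
       -1.56274965e-03,  9.69288594e-05]), 'effort': array([-3.46499975e-03, -3.93684018e+01, -3.70174885e+01, -2.84876332e-04,
        7.03864556e-03,  6.61520076e-06]), 'tool_pos': array([0.138636  , 0.60915733, 0.40347852]), 'tool_rot': array([-3.50830043e-01, -3.12145222e+00,  3.07530371e-03]), 'contact_force': array([-0.42123883, -0.11075643, -0.14943922]), 'wrist_torque': array([-0.00180113,  0.03785018, -0.00769503]), 'opening': 0.08504128884109471} 0.1734
scene 52.928328196442436 [ 2.27416868 -0.60929142  0.27650438] [-0.4338575   0.23941527  0.79839761] 252.13165476685384 187.0561257167318
cap_grip [0.5586 0.1669 0.1283] 0.88 [239. 132.]
cap_top [0.5556 0.1622 0.1428] 0.88 [239. 129.]
cap_flange [0.5517 0.1654 0.1145] 0.83 [237. 138.]
bottle_mouth [0.3645 0.1276 0.1246] 0.92 [176. 165.]
bottle_mouth [0.5541 0.1631 0.1249] 0.58 [238. 135.]
dish_middle [ 0.517 
[... 313 characters left out ...]
360605  0.52683743  0.87876558] 251.99117012502356 191.60623528781443
cap_grip [0.5561 0.1641 0.1281] 0.87 [184. 173.]
cap_top [0.5551 0.1616 0.1409] 0.9 [184. 172.]
cap_flange [0.552  0.1643 0.1149] 0.62 [185. 175.]
bottle_mouth [0.3638 0.129  0.1283] 0.69 [196. 256.]
bottle_mouth [0.5539 0.1654 0.1231] 0.55 [184. 174.]
dish_middle [ 0.5194 -0.1708  0.0042] 0.85 [317. 197.]
dish_middle [ 0.3089 -0.1623  0.0079] 0.71 [315. 278.]
dish_middle [0.5546 0.1658 0.127 ] 0.69 [184. 173.]
can_a_centre [ 0.4234 -0.023   0.0232] 0.64 [262. 232.]
can_b_centre [ 0.583  -0.0077  0.0288] 0.61 [257. 171.]
can_b_centre [ 0.7001  0.0071 -0.0026] 0.24 [251. 132.]
lens [ 0.7002  0.0066 -0.0023] 0.63 [252. 132.]
```

View pics/scene0.png

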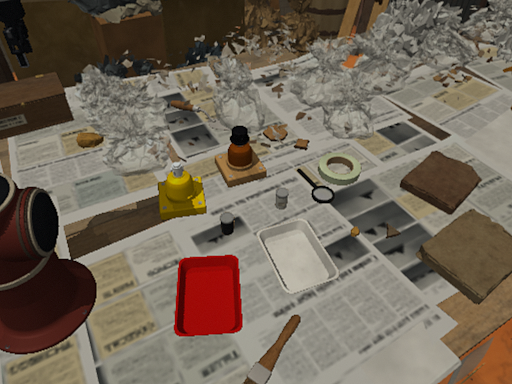

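View pics/top0.png

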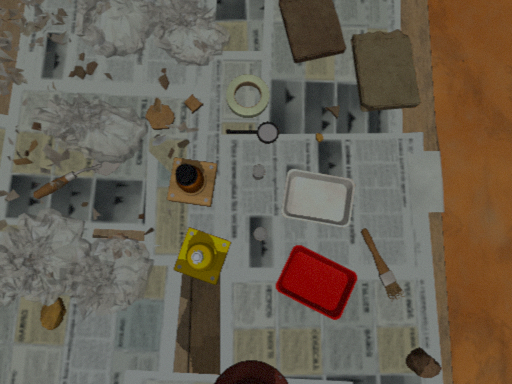

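Candidates for the bottle and cap are the brown bottle with a black cap in the wooden stand at scene (239,135), top (187,174), and a yellow look-alike at scene (180,185), top (200,256). Dishes are white at scene (298,255), top (319,197), and red at scene (209,295), top (317,281). The description picks the brown bottle and the white dish. I'll check that in close crops.

Run:
```python
from h import *
ps=eyes.get_image("scene"); pt=eyes.get_image("top")
C=np.array([.5545,.164,.128])
def draw(p,im,o,s):
    for z,r in((.141,.0215),(.115,.027),(.105,.0215)):
        a=np.linspace(0,2*np.pi,60)
        X=np.c_[C[0]+r*np.cos(a),C[1]+r*np.sin(a),0*a+z]
        q=((proj(p,X)-o+.5)*s-.5)
        cv2.polylines(im,[np.round(q).astype(np.int32)],True,(0,255,0),1)
    return im
out=[]
for p,o in((ps,(205,95)),(pt,(150,140))):
    im=p["image"][o[1]:o[1]+70,o[0]:o[0]+70,::-1]
    im=cv2.resize(im,None,fx=5.5,fy=5.5,interpolation=cv2.INTER_CUBIC)
    im=np.clip(im.astype(float)*1.8,0,255).astype(np.uint8)
    out.append(draw(p,im,np.array(o),5.5))
cv2.imwrite("pics/crop.png",np.hstack(out))
```

```text
(no output)
```

View pics/crop.png

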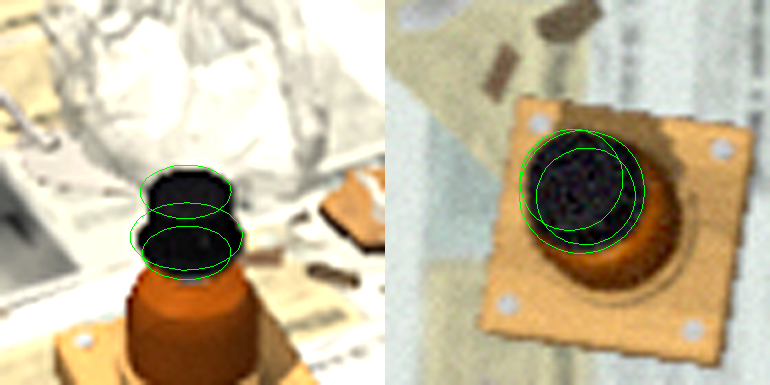

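The crops confirm it: a black cap with a flange on the brown bottle in the wooden stand, and my model rings fit to within about 1 px. Now I'll move over.

```bash
python3 -m crank '[[0,0,0,-10,-6,-30,-1],[0,0,0,-34,-23,-5,-1],[0,0,0,-34,-23,0,-1],[0,0,0,-34,-23,0,-1],[0,0,0,-34,-23,0,-1],[0,0,0,-34,-23,0,-1],[0,0,0,-34,-23,0,-1],[0,0,0,-34,-23,0,-1]]' 20
```

```text
t: 1.67
tool_pos: [0.3442, 0.3904, 0.4415]
tool_rot: [0.327, 3.123, 0.004]
contact_force: [-0.7, 1.0, -0.1]
opening: 0.0854
```

```bash
python3 -m crank '[[0,0,0,-34,-23,0,-1],[0,0,0,-34,-23,0,-1],[0,0,0,-34,-23,0,-1],[0,0,0,-34,-23,0,-1],[0,0,0,-34,-23,0,-1],[0,0,0,-34,-23,0,-1],[0,0,0,-34,-23,0,-1],[0,0,0,0,0,0,-1]]'
cat >> h.py <<'E'
def wr():
    o=ctrl.get_obs(); p=eyes.get_image("wrist")
    T=np.eye(4); T[:3,:3]=R.from_rotvec(o["tool_rot"]).as_matrix(); T[:3,3]=o["tool_pos"]
    M=np.linalg.inv(T@np.array(p["mount"]))
    p["rvec"]=R.from_matrix(M[:3,:3]).as_rotvec(); p["tvec"]=M[:3,3]
    return o,p
E
python3 - <<'E'
from h import *
o,p=wr()
print(o["tool_pos"],o["q"],o["contact_force"])
q=dict(p); 
for k in("rvec","tvec"): q.pop(k)
for n in ("cap_grip","cap_top","cap_flange","bottle_mouth"):
    for r in spotter.mark_of(n,p): print(n,np.round(r["centre"],4),round(r["confidence"],2),np.round(proj(p,r["centre"])[0]))
im=p["image"][:,:,::-1].copy()
C=[.5545,.164]
for z,r in((.141,.0215),(.115,.027)):
    a=np.linspace(0,2*np.pi,60)
    X=np.c_[C[0]+r*np.cos(a),C[1]+r*np.sin(a),0*a+z]
    cv2.polylines(im,[np.round(proj(p,X)).astype(np.int32)],True,(0,255,0),1)
cv2.imwrite("pics/w1.png",im)
E
```

```text
t: 2.33
tool_pos: [0.5474, 0.173, 0.4436]
tool_rot: [0.337, 3.115, 0.007]
contact_force: [-0.4, 0.3, 0.9]
opening: 0.0855
[0.54739969 0.1729609  0.44363523] [ 0.17610261 -0.09088888  1.68996871  0.00174342  1.5332078  -1.17940872] [-0.38161329  0.34336012  0.88963755]
cap_grip [0.5548 0.1645 0.1275] 0.59 [245. 184.]
cap_top [0.5579 0.1599 0.1425] 0.62 [240. 193.]
cap_flange [0.5575 0.1633 0.1171] 0.93 [244. 184.]
```

View pics/w1.png

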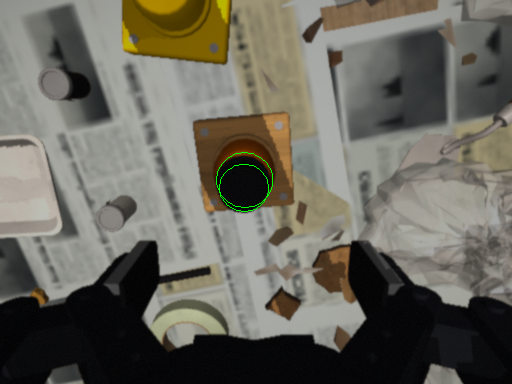

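The wrist view shows the black cap at about (245,184), and the rings nearly coincide with it. I'll refine the position by fitting the silhouette.

Run:
```python
from h import *
from scipy.optimize import minimize
o,p=wr()
g=p["image"].max(2)
m=(g<45).astype(np.uint8)
n,l,s,c=cv2.connectedComponentsWithStats(m)
k=l[186,245]; print(s[k],c[k])
M=(l==k)
def sil(C):
    im=np.zeros(M.shape,np.uint8)
    a=np.linspace(0,2*np.pi,60)
    for z0,z1,r in((.141,.115,.0215),(.115,.111,.027),(.111,.105,.0215)):
        P=np.vstack([proj(p,np.c_[C[0]+r*np.cos(a),C[1]+r*np.sin(a),0*a+z]) for z in(z0,z1)]).astype(np.float32)
        h=cv2.convexHull(P)
        cv2.fillPoly(im,[np.round(h*16).astype(np.int32)],1,shift=4)
    return im>0
best=min(((np.sum(sil((x,y))^M),x,y) for x in np.arange(.546,.564,.001) for y in np.arange(.155,.175,.001)))
print(best,M.sum())
```

```text
[ 210  162   56   56 2383] [237.11078473 188.9055812 ]
(np.int64(255), np.float64(0.556), np.float64(0.162)) 2383
```

```bash
python3 -m crank '[[0,0,0.12,0,0,15,-1],[0,0,0.12,0,0,20,-1],[0,0,0.12,0,0,20,-1],[0,0,0.12,0,0,20,-1],[0,0,0.12,0,0,20,-1],[0,0,0,0,0,0,-1],[0,0,0,0,0,0,-1]]'
cat >> h.py <<'E'
def delta(t,o=None):
    o=o or ctrl.get_obs(); Rm=R.from_rotvec(o["tool_rot"]).as_matrix()
    print("pos",np.round(o["tool_pos"],4),"q",np.round(o["q"],3),"F",np.round(o["contact_force"],1),"tq",np.round(o["wrist_torque"],2),"open",round(o["opening"],4),"t",round(o["t"],2))
    print("tool axes z",np.round(Rm[:,2],4),"y",np.round(Rm[:,1],3),"x",np.round(Rm[:,0],3))
    print("shift mm",np.round(Rm.T@(np.array(t)-o["tool_pos"])*1000,1))
    # tilt fix rotvec in tool frame
    zt=Rm.T@np.array([0,0,-1.]); print("tilt fix",np.round(np.cross([0,0,1],zt),4))
E
python3 - <<'E'
from h import *
o,p=wr(); delta([.5555,.1625,.33],o); save(p,"w2.png")
for n in ("cap_grip","cap_top","cap_flange","bottle_mouth"):
    for r in spotter.mark_of(n,p): print(n,np.round(r["centre"],4),round(r["confidence"],2),np.round(proj(p,r["centre"])[0]))
E
```

```text
t: 3.22
tool_pos: [0.539, 0.1884, 0.3499]
tool_rot: [1.244, 2.874, 0.021]
contact_force: [0.5, 0.3, -0.1]
opening: 0.0852
pos [0.539  0.1884 0.3499] q [ 0.205 -0.04   1.799  0.005  1.366 -0.55 ] F [ 0.5  0.3 -0.1] tq [-0.04  0.   -0.01] open 0.0852 t 3.22
tool axes z [ 0.0149  0.0085 -0.9999] y [0.729 0.685 0.017] x [-0.685  0.729 -0.004]
shift mm [-30.1  -6.1  19.9]
tilt fix [ 0.0166  0.004  -0.    ]
cap_grip [0.5527 0.1636 0.1291] 0.76 [236. 251.]
cap_top [0.558  0.1594 0.1426] 0.68 [237. 271.]
cap_flange [0.5572 0.1643 0.1189] 0.91 [242. 248.]
```

View pics/w2.png

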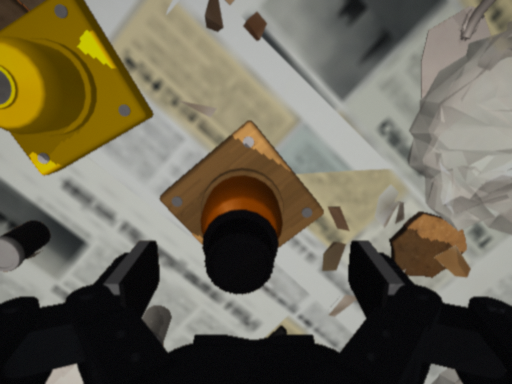

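The wrist view shows the cap at (241,252), but the tool drifted about 30 mm while turning. I'll correct that and fit again.

```bash
python3 -m crank '[[0.008,0.002,0,-15,-3,8,-1],[0.008,0.002,0,-15,-3,8,-1],[0,0,0,0,0,0,-1],[0,0,0,0,0,0,-1]]'
cat > fit.py <<'E'
from h import *
o,p=wr(); delta([.5555,.1625,.32],o)
g=p["image"].max(2); m=(g<45).astype(np.uint8)
c0=proj(p,[.5555,.1625,.13])[0].astype(int); print(c0)
m[int(c0[1])+75:]=0
n,l,s,c=cv2.connectedComponentsWithStats(m)
k=l[c0[1],c0[0]]; print(s[k],c[k]); M=(l==k)
def sil(C):
    im=np.zeros(M.shape,np.uint8); a=np.linspace(0,2*np.pi,60)
    for z0,z1,r in((.141,.115,.0215),(.115,.111,.027),(.111,.105,.0215)):
        P=np.vstack([proj(p,np.c_[C[0]+r*np.cos(a),C[1]+r*np.sin(a),0*a+z]) for z in(z0,z1)]).astype(np.float32)
        cv2.fillPoly(im,[np.round(cv2.convexHull(P)*16).astype(np.int32)],1,shift=4)
    return im>0
best=min(((np.sum(sil((x,y))^M),x,y) for x in np.arange(.546,.564,.001) for y in np.arange(.155,.175,.001)))
print(best,M.sum())
im=p["image"][:,:,::-1].copy(); im[M]=im[M]//2+np.uint8([0,100,0])
cv2.imwrite("pics/w3.png",im)
E
python3 fit.py
```

```text
t: 3.8
tool_pos: [0.5582, 0.1615, 0.3413]
tool_rot: [1.242, 2.874, 0.012]
contact_force: [-0.1, 0.4, 0.1]
opening: 0.0853
pos [0.5582 0.1615 0.3413] q [ 1.530e-01 -7.000e-03  1.781e+00  1.000e-03  1.354e+00 -6.020e-01] F [-0.1  0.4  0.1] tq [-0.08  0.01 -0.05] open 0.0853 t 3.8
tool axes z [ 0.0128  0.0028 -0.9999] y [0.728 0.685 0.011] x [-0.685  0.728 -0.007]
shift mm [ 2.7 -1.5 21.3]
tilt fix [ 0.0112  0.0067 -0.    ]
[246 211]
[ 207  164   83   89 5672] [247.70169252 207.45715797]
(np.int64(556), np.float64(0.557), np.float64(0.163)) 5672
```

View pics/w3.png

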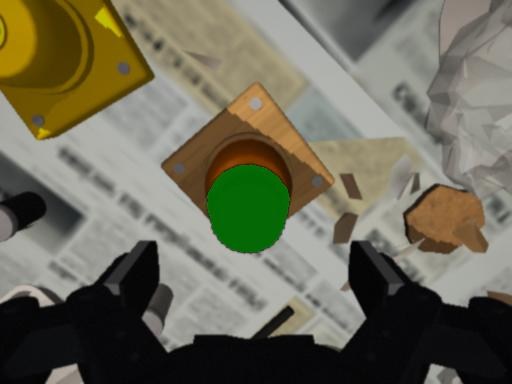

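```bash
python3 -m crank '[[0.011,0.007,0,2,0,13,-1],[0.003,0,0,1,0,13,-1],[0,0,0,0,0,12,-1],[0,0,0,0,0,0,-1]]'; python3 fit.py
```

```text
t: 4.18
tool_pos: [0.5558, 0.1653, 0.3022]
tool_rot: [1.243, 2.884, -0.001]
contact_force: [-0.2, -0.1, -0.8]
opening: 0.0852
pos [0.5558 0.1653 0.3022] q [ 1.610e-01  3.100e-02  1.811e+00 -1.000e-03  1.299e+00 -5.960e-01] F [-0.2 -0.1 -0.8] tq [ 0.04  0.03 -0.02] open 0.0852 t 4.18
tool axes z [ 4.0e-04 -1.1e-03 -1.0e+00] y [ 0.727  0.687 -0.   ] x [-0.687  0.727 -0.001]
shift mm [ -1.9  -2.2 -17.8]
tilt fix [-0.0004  0.0011  0.    ]
[248 249]
[ 201  190   99  112 8840] [249.76549774 244.79479638]
(np.int64(900), np.float64(0.557), np.float64(0.162)) 8840
```

```bash
python3 -m crank '[[0,0,0,-3,-1,4,-1],[0,0,0,0,0,0,0],[0,0,0,0,0,0,0],[0,0,0,0,0,0,0.2]]' 20
python3 - <<'E'
from h import *
delta([.5568,.1625,.3])
E
```

```text
t: 4.57
tool_pos: [0.5573, 0.1627, 0.2983]
tool_rot: [1.241, 2.885, -0.001]
contact_force: [-0.4, -0.2, 0.4]
opening: 0.0517
pos [0.5573 0.1627 0.2983] q [ 1.560e-01  3.700e-02  1.812e+00 -1.000e-03  1.292e+00 -6.020e-01] F [-0.4 -0.2  0.4] tq [0.03 0.   0.04] open 0.0517 t 4.57
tool axes z [ 6.e-04 -1.e-03 -1.e+00] y [ 0.726  0.687 -0.   ] x [-0.687  0.726 -0.001]
shift mm [ 0.2 -0.5 -1.7]
tilt fix [-0.0003  0.0011  0.    ]
```

```bash
python3 -m crank '[[0,0,0,0,0,0,0.5],[0,0,0,0,0,0,1],[0,0,0,0,0,0,1],[0,0,0,0,0,0,1]]' 20
python3 - <<'E'
from h import *
o,p=wr();delta([.5568,.1625,.3],o); save(p,"w4.png")
E
```

```text
t: 4.9
tool_pos: [0.5572, 0.1624, 0.2992]
tool_rot: [1.242, 2.885, -0.003]
contact_force: [-0.2, 0.4, -1.9]
opening: 0.0423
pos [0.5572 0.1624 0.2992] q [ 0.156  0.036  1.812 -0.002  1.294 -0.602] F [-0.2  0.4 -1.9] tq [0.02 0.08 0.  ] open 0.0423 t 4.9
tool axes z [-0.     -0.0017 -1.    ] y [ 0.726  0.687 -0.001] x [-0.687  0.726 -0.001]
shift mm [ 0.4 -0.3 -0.8]
tilt fix [-0.0012  0.0012  0.    ]
```

View pics/w4.png

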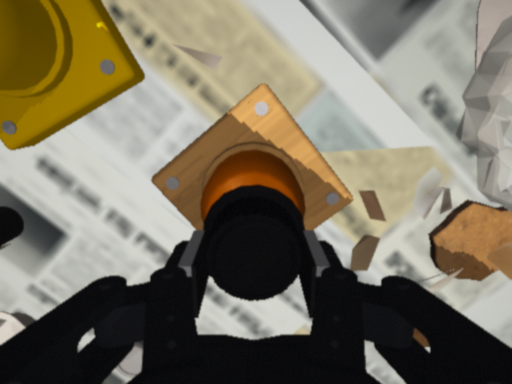

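The cap is gripped by the band, with its axis at about (253,245) midway between the fingers. The fingertips are still above the flange, so I'll loosen slightly and go down until they bear on it.

```bash
python3 -m crank '[[0,0,0,0,0,0,-0.08],[0,0,0,0,0,0,-0.08],[0,0,0,0,0,3,-0.08]]' 20; python3 -m crank '[[0,0,0,0,0,3,-0.08],[0,0,0,0,0,3,-0.08]]'
```

```text
t: 5.2
tool_pos: [0.5578, 0.1625, 0.2973]
tool_rot: [1.241, 2.882, 0.001]
contact_force: [0.4, -0.1, 0.8]
opening: 0.0461
t: 5.37
tool_pos: [0.5581, 0.1626, 0.2913]
tool_rot: [1.24, 2.882, 0.002]
contact_force: [-1.1, 0.1, 0.2]
opening: 0.0463
```

```bash
python3 -m crank '[[0,0,0,0,0,2,-0.08]]'; python3 -m crank '[[0,0,0,0,0,2,-0.08]]'
```

```text
t: 5.45
tool_pos: [0.558, 0.1626, 0.2887]
tool_rot: [1.241, 2.882, 0.001]
contact_force: [-0.5, 0.2, -0.1]
opening: 0.0459
t: 5.53
tool_pos: [0.558, 0.1626, 0.2864]
tool_rot: [1.241, 2.882, 0.001]
contact_force: [-1.0, 0.0, 0.0]
opening: 0.0464
```

```bash
python3 -m crank '[[0,0,0,0,0,1.5,-0.08]]'; python3 -m crank '[[0,0,0,0,0,1.5,-0.08]]';python3 -m crank '[[0,0,0,0,0,1,-0.08]]'
```

```text
t: 5.62
tool_pos: [0.5582, 0.1626, 0.2854]
tool_rot: [1.241, 2.882, 0.001]
contact_force: [-4.0, -0.9, 8.2]
opening: 0.0463
t: 5.7
tool_pos: [0.5584, 0.1627, 0.2851]
tool_rot: [1.241, 2.882, 0.0]
contact_force: [-4.6, -0.8, 10.2]
opening: 0.0461
t: 5.78
tool_pos: [0.5584, 0.1627, 0.2853]
tool_rot: [1.241, 2.883, -0.0]
contact_force: [-4.1, -0.5, 6.5]
opening: 0.0461
```

```bash
python3 -m crank '[[0,0,0,0,0,0,0.3],[0,0,0,0,0,0,1],[0,0,0,0,0,0,1]]' 25; python3 -m crank '[[0,0,0,0,0,2,1]]';python3 -m crank '[[0,0,0,0,0,2,1]]'
```

```text
t: 6.03
tool_pos: [0.5581, 0.1621, 0.2868]
tool_rot: [1.241, 2.885, -0.007]
contact_force: [-0.5, 0.1, 1.5]
opening: 0.0423
t: 6.12
tool_pos: [0.5582, 0.1622, 0.2858]
tool_rot: [1.241, 2.885, -0.007]
contact_force: [-5.2, -1.2, 10.1]
opening: 0.0426
t: 6.2
tool_pos: [0.5583, 0.1622, 0.2851]
tool_rot: [1.241, 2.886, -0.007]
contact_force: [-6.7, -0.9, 11.5]
opening: 0.0423
```

```bash
python3 -m crank '[[0,0,0,0.7,-0.7,3,1]]'; python3 -m crank '[[0,0,0,0.7,-0.7,3,1]]'; python3 -m crank '[[0,0,0,0.7,-0.7,3,1]]'
```

```text
t: 6.28
tool_pos: [0.558, 0.1622, 0.2842]
tool_rot: [1.24, 2.884, -0.006]
contact_force: [-3.3, -1.4, 11.5]
opening: 0.0424
t: 6.37
tool_pos: [0.5576, 0.1623, 0.2836]
tool_rot: [1.239, 2.882, -0.006]
contact_force: [-5.6, -2.7, 13.2]
opening: 0.0424
t: 6.45
tool_pos: [0.5574, 0.1624, 0.2833]
tool_rot: [1.238, 2.881, -0.005]
contact_force: [-6.6, -2.0, 13.5]
opening: 0.0427
```

```bash
python3 -m crank '[[0,0,0,0.7,-0.7,4,1]]'; python3 -m crank '[[0,0,0,0.7,-0.7,4,1]]'; python3 -m crank '[[0,0,0,0.7,-0.7,4,1]]'
python3 - <<'E'
from h import *
delta([.5568,.1625,.3])
E
```

```text
t: 6.53
tool_pos: [0.5571, 0.1624, 0.2826]
tool_rot: [1.237, 2.879, -0.004]
contact_force: [-9.8, -2.7, 21.3]
opening: 0.043
t: 6.62
tool_pos: [0.5569, 0.1625, 0.2825]
tool_rot: [1.237, 2.878, -0.004]
contact_force: [-9.6, -2.0, 21.5]
opening: 0.0425
t: 6.7
tool_pos: [0.5567, 0.1625, 0.2825]
tool_rot: [1.236, 2.877, -0.004]
contact_force: [-9.0, -2.9, 19.3]
opening: 0.0426
pos [0.5567 0.1625 0.2825] q [ 0.157  0.051  1.826 -0.008  1.257 -0.6  ] F [-9.  -2.9 19.3] tq [-0.45  1.62 -0.04] open 0.0426 t 6.7
tool axes z [ 0.0088 -0.0065 -0.9999] y [0.725 0.688 0.002] x [-0.688  0.725 -0.011]
shift mm [ -0.3   0.1 -17.5]
tilt fix [ 0.002   0.0108 -0.    ]
```

```bash
python3 -m crank '[[0.002,0.01,0,0,0,4,1]]'; python3 -m crank '[[0.002,0.01,0,0,0,4,1]]'
python3 - <<'E'
from h import *
delta([.5568,.1625,.3])
E
```

```text
t: 6.78
tool_pos: [0.5576, 0.1621, 0.2825]
tool_rot: [1.237, 2.883, -0.003]
contact_force: [-7.0, -8.9, 18.1]
opening: 0.0424
t: 6.87
tool_pos: [0.5586, 0.1616, 0.2825]
tool_rot: [-1.237, -2.885, 0.002]
contact_force: [-7.9, -5.9, 17.5]
opening: 0.0422
pos [0.5586 0.1616 0.2825] q [ 0.153  0.057  1.82   0.     1.268 -0.607] F [-7.9 -5.9 17.5] tq [-0.98  1.26 -0.04] open 0.0422 t 6.87
tool axes z [-0.003  0.    -1.   ] y [ 0.725  0.689 -0.002] x [-0.689  0.725  0.002]
shift mm [  2.   -0.7 -17.5]
tilt fix [-0.0021 -0.002   0.    ]
```

```bash
python3 -m crank '[[0,0,0,0,-1.5,4,1]]'; python3 -m crank '[[0,0,0,0,-1.5,4,1]]'
python3 - <<'E'
from h import *
delta([.5568,.1625,.3])
E
```

```text
t: 6.95
tool_pos: [0.5584, 0.161, 0.2825]
tool_rot: [-1.238, -2.885, -0.002]
contact_force: [-9.3, 5.4, 18.1]
opening: 0.0422
t: 7.03
tool_pos: [0.558, 0.1607, 0.2825]
tool_rot: [-1.238, -2.886, -0.007]
contact_force: [-9.3, 1.8, 18.8]
opening: 0.0429
pos [0.558  0.1607 0.2825] q [ 0.151  0.054  1.823  0.005  1.263 -0.61 ] F [-9.3  1.8 18.8] tq [ 0.27  1.49 -0.04] open 0.0429 t 7.03
tool axes z [ 4.0e-04  4.8e-03 -1.0e+00] y [0.725 0.689 0.004] x [-0.689  0.725  0.003]
shift mm [  2.2   0.4 -17.5]
tilt fix [ 0.0036 -0.0032  0.    ]
```

```bash
python3 -m crank '[[0.003,-0.003,-0.06,0.7,-0.7,4.5,1]]'
python3 - <<'E'
from h import *
delta([.5568,.1625,.3])
E
python3 -m crank '[[0.002,0,-0.06,0.7,-0.7,4.5,1]]'
python3 - <<'E'
from h import *
delta([.5568,.1625,.3])
E
```

```text
t: 7.12
tool_pos: [0.5578, 0.1612, 0.2823]
tool_rot: [1.149, 2.922, 0.005]
contact_force: [-10.1, -0.9, 18.2]
opening: 0.0427
pos [0.5578 0.1612 0.2823] q [ 0.153  0.054  1.823  0.002  1.261 -0.669] F [-10.1  -0.9  18.2] tq [-0.14  1.56  0.1 ] open 0.0427 t 7.12
tool axes z [ 0.0025  0.0021 -1.    ] y [0.681 0.732 0.003] x [-0.732  0.681 -0.   ]
shift mm [  1.6   0.3 -17.7]
tilt fix [ 0.0033  0.0004 -0.    ]
t: 7.2
tool_pos: [0.5576, 0.1615, 0.2812]
tool_rot: [1.055, 2.955, 0.003]
contact_force: [-4.6, -2.1, 10.0]
opening: 0.0422
pos [0.5576 0.1615 0.2812] q [ 0.154  0.055  1.825  0.     1.258 -0.731] F [-4.6 -2.1 10. ] tq [-0.29  0.7   0.07] open 0.0422 t 7.2
tool axes z [ 4.e-03  9.e-04 -1.e+00] y [0.633 0.774 0.003] x [-0.774  0.633 -0.002]
shift mm [  1.2   0.3 -18.8]
tilt fix [ 0.0032  0.0025 -0.    ]
```

```bash
python3 -m crank '[[0.003,0.002,0,0.7,-0.7,4.5,1]]'; python3 -m crank '[[0,0,0,0.7,-0.7,4.5,1]]'; python3 -m crank '[[0,0,0,0.7,-0.7,4.5,1]]'
```

```text
t: 7.28
tool_pos: [0.5576, 0.1616, 0.2805]
tool_rot: [1.051, 2.956, 0.002]
contact_force: [-7.2, -3.0, 19.9]
opening: 0.0426
t: 7.37
tool_pos: [0.5575, 0.1618, 0.2805]
tool_rot: [1.049, 2.956, 0.002]
contact_force: [-14.2, -3.0, 25.2]
opening: 0.0425
t: 7.45
tool_pos: [0.5573, 0.1618, 0.2805]
tool_rot: [1.048, 2.955, 0.002]
contact_force: [-11.0, -2.7, 22.4]
opening: 0.0426
```

```bash
python3 -m crank '[[0,0.002,-0.06,1.5,-1.2,4,1]]'; python3 -m crank '[[0,0.002,-0.06,1.5,-1.2,4,1]]'
python3 - <<'E'
from h import *
delta([.5568,.1625,.3])
E
```

```text
t: 7.53
tool_pos: [0.5567, 0.1619, 0.2806]
tool_rot: [0.956, 2.983, 0.004]
contact_force: [-0.9, -2.0, 12.6]
opening: 0.0423
t: 7.62
tool_pos: [0.5562, 0.1618, 0.2806]
tool_rot: [0.86, 3.008, 0.006]
contact_force: [-2.5, -1.9, 14.0]
opening: 0.0425
pos [0.5562 0.1618 0.2806] q [ 0.155  0.05   1.83  -0.002  1.247 -0.858] F [-2.5 -1.9 14. ] tq [-0.36  0.61 -0.06] open 0.0425 t 7.62
tool axes z [ 1.360e-02  4.000e-04 -9.999e-01] y [0.529 0.849 0.008] x [-0.849  0.529 -0.011]
shift mm [ -0.3   1.1 -19.4]
tilt fix [ 0.0075  0.0113 -0.    ]
```

```bash
python3 -m crank '[[0.006,0.009,-0.06,0.8,-0.5,5.5,1]]'; python3 -m crank '[[0.001,0.001,-0.06,0.8,-0.5,5.5,1]]'
python3 - <<'E'
from h import *
delta([.5568,.1625,.3])
E
```

```text
t: 7.7
tool_pos: [0.557, 0.1619, 0.2805]
tool_rot: [0.766, 3.038, 0.004]
contact_force: [-7.1, -2.2, 25.6]
opening: 0.0424
t: 7.78
tool_pos: [0.5572, 0.1621, 0.2804]
tool_rot: [0.669, 3.06, 0.003]
contact_force: [-17.1, -3.4, 29.2]
opening: 0.0421
pos [0.5572 0.1621 0.2804] q [ 0.155  0.054  1.827 -0.002  1.252 -0.984] F [-17.1  -3.4  29.2] tq [-0.44  2.8  -0.17] open 0.0421 t 7.78
tool axes z [ 9.2e-03 -2.0e-04 -1.0e+00] y [0.417 0.909 0.004] x [-0.909  0.417 -0.008]
shift mm [  0.4   0.2 -19.6]
tilt fix [ 0.0037  0.0084 -0.    ]
```

```bash
python3 -m crank '[[0.003,0.005,-0.06,1.5,-0.6,4.5,1]]'; python3 -m crank '[[0.001,0.003,-0.06,1.5,-0.6,4.5,1]]'
python3 - <<'E'
from h import *
delta([.5568,.1625,.3])
E
```

```text
t: 7.87
tool_pos: [0.5571, 0.1624, 0.2806]
tool_rot: [0.573, 3.08, 0.002]
contact_force: [-1.8, -1.5, 12.2]
opening: 0.0428
t: 7.95
tool_pos: [0.5568, 0.1626, 0.2806]
tool_rot: [0.475, 3.095, 0.002]
contact_force: [-5.7, -1.0, 16.7]
opening: 0.0422
pos [0.5568 0.1626 0.2806] q [ 0.156  0.053  1.828 -0.002  1.251 -1.109] F [-5.7 -1.  16.7] tq [-0.46  1.03 -0.12] open 0.0422 t 7.95
tool axes z [ 1.000e-02 -2.000e-04 -9.999e-01] y [0.3   0.954 0.003] x [-0.954  0.3   -0.01 ]
shift mm [ -0.2  -0.  -19.4]
tilt fix [ 0.0028  0.0096 -0.    ]
```

```bash
python3 -m crank '[[0.002,0.006,-0.06,1.3,-0.4,5,1]]'; python3 -m crank '[[0.002,0.004,-0.06,1.3,-0.4,5,1]]'
python3 - <<'E'
from h import *
delta([.5568,.1625,.3])
E
```

```text
t: 8.03
tool_pos: [0.557, 0.1627, 0.2805]
tool_rot: [0.378, 3.11, 0.001]
contact_force: [-7.0, -2.6, 21.8]
opening: 0.0426
t: 8.12
tool_pos: [0.5571, 0.1629, 0.2805]
tool_rot: [0.28, 3.12, -0.0]
contact_force: [-8.8, -0.9, 20.5]
opening: 0.0425
pos [0.5571 0.1629 0.2805] q [ 0.157  0.054  1.826 -0.002  1.252 -1.235] F [-8.8 -0.9 20.5] tq [-0.2   1.46 -0.15] open 0.0425 t 8.12
tool axes z [ 8.9e-03 -9.0e-04 -1.0e+00] y [0.178 0.984 0.001] x [-0.984  0.178 -0.009]
shift mm [  0.1  -0.4 -19.5]
tilt fix [ 0.0007  0.0089 -0.    ]
```

Turned 36° so far, with about 0.15 N m of twist and about 20 N of press.

```bash
python3 -m crank '[[0.001,0.006,-0.05,1.3,-0.2,5,1]]'; python3 -m crank '[[0.001,0.004,-0.05,1.3,-0.2,5,1]]'
python3 - <<'E'
from h import *
delta([.5568,.1625,.3])
E
python3 -m crank '[[0.001,0.005,-0.05,1.3,-0.1,5,1]]'
python3 - <<'E'
from h import *
delta([.5568,.1625,.3])
E
```

```text
t: 8.2
tool_pos: [0.5573, 0.163, 0.2805]
tool_rot: [0.197, 3.128, -0.001]
contact_force: [-7.1, -3.0, 20.4]
opening: 0.0427
t: 8.28
tool_pos: [0.5574, 0.1632, 0.2805]
tool_rot: [0.115, 3.132, -0.002]
contact_force: [-8.5, -2.4, 20.4]
opening: 0.0428
pos [0.5574 0.1632 0.2805] q [ 0.157  0.055  1.825 -0.003  1.254 -1.339] F [-8.5 -2.4 20.4] tq [-0.34  1.41 -0.15] open 0.0428 t 8.28
tool axes z [ 0.0076 -0.0014 -1.    ] y [ 0.074  0.997 -0.001] x [-0.997  0.074 -0.008]
shift mm [  0.4  -0.7 -19.5]
tilt fix [-0.0008  0.0077  0.    ]
t: 8.37
tool_pos: [0.5575, 0.1633, 0.2805]
tool_rot: [0.033, 3.134, -0.003]
contact_force: [-7.3, -2.4, 20.8]
opening: 0.0424
pos [0.5575 0.1633 0.2805] q [ 0.157  0.056  1.825 -0.003  1.254 -1.391] F [-7.3 -2.4 20.8] tq [-0.37  1.27 -0.12] open 0.0424 t 8.37
tool axes z [ 0.0071 -0.0018 -1.    ] y [ 0.021  1.    -0.002] x [-1.     0.021 -0.007]
shift mm [  0.6  -0.9 -19.5]
tilt fix [-0.0017  0.0071  0.    ]
```

```bash
cat > s.py <<'E'
from h import *
delta([.5568,.1625,.3])
E
for i in 1; do :; done
python3 -m crank '[[0,0.005,-0.05,1.3,-0.1,5,1]]' >/dev/null; python3 s.py
python3 -m crank '[[0,0.005,-0.05,1.3,-0.1,5,1]]' >/dev/null; python3 s.py
```

```text
pos [0.5576 0.1634 0.2805] q [ 0.158  0.056  1.824 -0.003  1.255 -1.444] F [-7.9 -2.2 20.2] tq [-0.37  1.31 -0.13] open 0.0425 t 8.45
tool axes z [ 0.0064 -0.0017 -1.    ] y [-0.031  1.    -0.002] x [-0.999 -0.031 -0.006]
shift mm [  0.7  -0.9 -19.5]
tilt fix [-0.0019  0.0064  0.    ]
pos [0.5578 0.1634 0.2805] q [ 0.157  0.057  1.824 -0.003  1.256 -1.496] F [-7.2 -2.5 21.9] tq [-0.28  1.29 -0.14] open 0.0423 t 8.53
tool axes z [ 0.0057 -0.0016 -1.    ] y [-0.083  0.997 -0.002] x [-0.997 -0.083 -0.006]
shift mm [  0.9  -0.9 -19.5]
tilt fix [-0.002   0.0056  0.    ]
```

```bash
python3 -m crank '[[0,0.005,-0.04,1.3,0,5,1]]' >/dev/null; python3 s.py
python3 -m crank '[[0,0.005,-0.04,1.3,0,5,1]]' >/dev/null; python3 s.py
```

```text
pos [0.5578 0.1636 0.2805] q [ 0.158  0.057  1.823 -0.003  1.256 -1.538] F [-7.5 -2.2 21.6] tq [-0.34  1.31 -0.15] open 0.0424 t 8.62
tool axes z [ 0.005  -0.0016 -1.    ] y [-0.125  0.992 -0.002] x [-0.992 -0.125 -0.005]
shift mm [  1.1  -1.  -19.5]
tilt fix [-0.0022  0.0047  0.    ]
pos [0.558  0.1636 0.2805] q [ 0.158  0.058  1.823 -0.002  1.257 -1.58 ] F [-7.8 -1.3 20.7] tq [-0.33  1.3  -0.08] open 0.0424 t 8.7
tool axes z [ 0.0044 -0.0017 -1.    ] y [-0.167  0.986 -0.002] x [-0.986 -0.167 -0.004]
shift mm [  1.3  -1.  -19.5]
tilt fix [-0.0024  0.0041  0.    ]
```

```bash
python3 -m crank '[[0,0.004,-0.04,1.3,0,5,1]]' >/dev/null; python3 s.py
python3 -m crank '[[0,0.004,-0.04,1.3,0,5,1]]' >/dev/null; python3 s.py
```

```text
pos [0.558  0.1637 0.2805] q [ 0.158  0.058  1.823 -0.002  1.257 -1.621] F [-8.6 -1.1 21.2] tq [-0.26  1.46 -0.17] open 0.0425 t 8.78
tool axes z [ 0.0043 -0.0017 -1.    ] y [-0.208  0.978 -0.003] x [-0.978 -0.208 -0.004]
shift mm [  1.3  -1.  -19.5]
tilt fix [-0.0026  0.0038  0.    ]
pos [0.558  0.1638 0.2805] q [ 0.158  0.058  1.823 -0.003  1.257 -1.663] F [-8.4 -1.4 21.3] tq [-0.17  1.45 -0.29] open 0.0424 t 8.87
tool axes z [ 0.0041 -0.0018 -1.    ] y [-0.248  0.969 -0.003] x [-0.969 -0.248 -0.003]
shift mm [  1.4  -1.  -19.5]
tilt fix [-0.0027  0.0035  0.    ]
```

```bash
python3 -m crank '[[0,0.004,-0.04,1.3,0,5,1]]' >/dev/null; python3 s.py
python3 -m crank '[[0,0.004,-0.04,1.3,0,5,1]]' >/dev/null; python3 s.py
```

```text
pos [0.558  0.1639 0.2805] q [ 0.158  0.058  1.822 -0.002  1.257 -1.704] F [-8.3 -1.5 20.9] tq [-0.11  1.42 -0.41] open 0.0423 t 8.95
tool axes z [ 0.0041 -0.0016 -1.    ] y [-0.288  0.958 -0.003] x [-0.958 -0.288 -0.003]
shift mm [  1.5  -1.  -19.5]
tilt fix [-0.0027  0.0034  0.    ]
pos [0.558  0.1639 0.2805] q [ 0.158  0.058  1.822 -0.002  1.257 -1.745] F [-9.3 -1.3 20.9] tq [-0.11  1.46 -0.53] open 0.0423 t 9.03
tool axes z [ 0.0038 -0.0013 -1.    ] y [-0.327  0.945 -0.002] x [-0.945 -0.327 -0.003]
shift mm [  1.5  -1.  -19.5]
tilt fix [-0.0025  0.0032  0.    ]
```

The twist has risen to 0.53 N m, so it is at the stop. I'll unwind the elastic wind-up, then relax the press.

```bash
python3 -m crank '[[0,0,0.06,1.3,0,4.5,1]]' >/dev/null; python3 s.py
python3 -m crank '[[0,0,0.02,1,0,3,1]]' >/dev/null; python3 s.py
```

```text
pos [0.5577 0.1637 0.2805] q [ 0.158  0.057  1.824 -0.002  1.255 -1.685] F [-10.4  -3.1  19.3] tq [-0.51  1.69 -0.1 ] open 0.0426 t 9.12
tool axes z [ 0.006 -0.001 -1.   ] y [-0.27   0.963 -0.003] x [-0.963 -0.27  -0.006]
shift mm [  1.1  -1.  -19.5]
tilt fix [-0.0026  0.0055  0.    ]
pos [0.5574 0.1636 0.2807] q [ 0.158  0.055  1.825 -0.002  1.254 -1.663] F [-5.8 -1.5  8.9] tq [-0.22  0.94 -0.11] open 0.0426 t 9.2
tool axes z [ 7.9e-03 -7.0e-04 -1.0e+00] y [-0.248  0.969 -0.003] x [-0.969 -0.248 -0.007]
shift mm [  0.7  -0.9 -19.3]
tilt fix [-0.0027  0.0074  0.    ]
```

Now raise gently, in small rows.

```bash
python3 -m crank '[[0,0.004,0,0,0,-1,1]]' 25 >/dev/null; python3 s.py
python3 -m crank '[[0,0.003,0,0,0,-1.5,1]]' >/dev/null; python3 s.py
python3 -m crank '[[0,0,0,0,0,-1.5,1]]' >/dev/null; python3 s.py
```

```text
pos [0.5576 0.1637 0.2826] q [ 0.158  0.054  1.823 -0.002  1.259 -1.662] F [ 0.7 -0.2 -1.2] tq [ 0.01 -0.12 -0.21] open 0.0423 t 9.28
tool axes z [ 0.0058 -0.0013 -1.    ] y [-0.247  0.969 -0.003] x [-0.969 -0.247 -0.005]
shift mm [  1.   -1.  -17.4]
tilt fix [-0.0027  0.0052  0.    ]
pos [0.5578 0.1637 0.2842] q [ 0.158  0.053  1.821 -0.002  1.264 -1.661] F [ 0.6 -0.6 -1. ] tq [ 0.01 -0.19 -0.19] open 0.0426 t 9.37
tool axes z [ 0.004  -0.0017 -1.    ] y [-0.247  0.969 -0.003] x [-0.969 -0.247 -0.003]
shift mm [  1.2  -1.  -15.8]
tilt fix [-0.0027  0.0034  0.    ]
pos [0.5578 0.1637 0.2854] q [ 0.158  0.052  1.82  -0.002  1.266 -1.661] F [ 0.8 -0.1  0.4] tq [-0.05 -0.01 -0.12] open 0.0424 t 9.45
tool axes z [ 0.004  -0.0017 -1.    ] y [-0.247  0.969 -0.003] x [-0.969 -0.247 -0.004]
shift mm [  1.2  -0.9 -14.6]
tilt fix [-0.0026  0.0035  0.    ]
```

```bash
python3 -m crank '[[0,0,0,0,0,-1.5,1]]' >/dev/null; python3 s.py|head -1
python3 -m crank '[[0,0,0,0,0,-2,1]]' >/dev/null; python3 s.py|head -1
python3 -m crank '[[0,0,0,0,0,-2,1]]' >/dev/null; python3 s.py|head -1
```

```text
pos [0.5578 0.1637 0.2866] q [ 0.158  0.051  1.819 -0.002  1.268 -1.662] F [-0.1 -0.6  0.7] tq [-0.02 -0.03 -0.04] open 0.0425 t 9.53
pos [0.5577 0.1637 0.288 ] q [ 0.158  0.049  1.818 -0.003  1.271 -1.662] F [ 0.4  0.1 -1.5] tq [-0.05 -0.02  0.01] open 0.0426 t 9.62
pos [0.5576 0.1636 0.2894] q [ 0.158  0.047  1.818 -0.003  1.275 -1.663] F [0.8 0.5 0.3] tq [-0.06 -0.08 -0.01] open 0.0423 t 9.7
```

```bash
python3 -m crank '[[0,0,0,0,0,-4,1],[0,0,0,0,0,-6,1],[0,0,0,0,0,-6,1]]' >/dev/null; python3 s.py|head -1
python3 - <<'E'
from h import *
p=eyes.get_image("scene"); a=p["image"][60:190,170:310]
o,w=wr()
a=cv2.resize(a,(430,400),interpolation=cv2.INTER_CUBIC); b=cv2.resize(w["image"][90:384,100:400],(360,400))
im=np.clip(np.hstack([a,b])[:,:,::-1].astype(float)*1.7,0,255)
cv2.imwrite("pics/lift.png",im)
for q in("cap_grip","cap_flange"):
    for r in spotter.mark_of(q,p): print(q,np.round(r["centre"],4),r["confidence"])
E
```

```text
pos [0.5568 0.1636 0.3041] q [ 0.158  0.031  1.808 -0.002  1.305 -1.663] F [ 0.5 -0.9  0. ] tq [0.01 0.04 0.01] open 0.0424 t 9.95
cap_grip [0.5567 0.1666 0.1466] 0.68
cap_flange [0.5527 0.1644 0.1297] 0.46[ WARN:0@3.348] global loadsave.cpp:1063 imwrite_ Unsupported depth image for selected encoder is fallbacked to CV_8U.
```

View pics/lift.png

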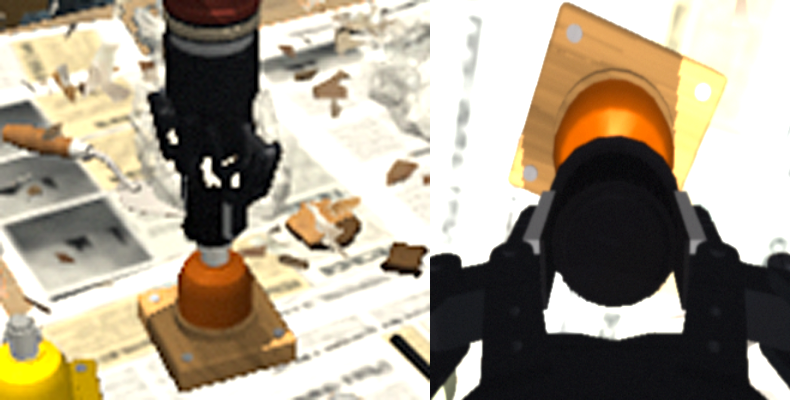

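The cap is off: the bare neck shows at (213,255) in the left panel. I'll lift it straight up and then carry it over.

```bash
python3 -m crank '[[0,0,0,0,0,-10,1],[0,0,0,0,0,-20,1],[0,0,0,0,0,-20,1],[0,0,0,0,0,-20,1],[0,0,0,0,0,-10,1],[0,0,0,0,0,0,1]]' 
python3 -m crank '[[0,0,0,5,-12,0,1],[0,0,0,10,-25,0,1],[0,0,0,12,-32,0,1],[0,0,0,12,-32,0,1],[0,0,0,12,-32,0,1],[0,0,0,12,-32,0,1],[0,0,0,12,-32,0,1],[0,0,0,12,-32,0,1]]'
python3 - <<'E'
from h import *
delta([.518,-.171,.37])
E
```

```text
t: 10.65
tool_pos: [0.5561, 0.1637, 0.3873]
tool_rot: [0.392, -3.11, 0.004]
contact_force: [0.1, -0.0, 0.4]
opening: 0.0425
t: 11.32
tool_pos: [0.5248, -0.0879, 0.3801]
tool_rot: [0.409, -3.097, -0.0]
contact_force: [0.8, -0.2, -0.4]
opening: 0.0424
pos [ 0.5248 -0.0879  0.3801] q [-0.304 -0.15   1.85  -0.007  1.457 -2.137] F [ 0.8 -0.2 -0.4] tq [-0.01 -0.04 -0.04] open 0.0424 t 11.32
tool axes z [-0.0171 -0.0022 -0.9999] y [-0.26   0.966  0.002] x [-0.966 -0.26   0.017]
shift mm [ 27.9 -78.5  10.4]
tilt fix [ 0.0024 -0.0171  0.    ]
```

```bash
python3 -m crank '[[0,-0.01,0,9,-24,0,1],[0,-0.005,0,8,-20,0,1],[0,0,0,5,-12,0,1],[0,0,0,0,0,0,1],[0,0,0,0,0,0,1]]'
python3 - <<'E'
from h import *
o,w=wr(); delta([.518,-.171,.37],o); save(w,"w6.png")
for r in spotter.mark_of("dish_middle",w): print("w",np.round(r["centre"],4),round(r["confidence"],2),np.round(proj(w,r["centre"])[0]))
for n in("scene","top"):
    p=eyes.get_image(n); save(p,n+"6.png")
    for q in ("dish_middle","cap_grip","cap_flange"):
        for r in spotter.mark_of(q,p): print(n,q,np.round(r["centre"],4),round(r["confidence"],2),np.round(proj(p,r["centre"])[0]))
E
```

```text
t: 11.73
tool_pos: [0.5119, -0.1596, 0.3722]
tool_rot: [0.391, -3.103, -0.008]
contact_force: [0.2, 0.3, -1.4]
opening: 0.0426
pos [ 0.5119 -0.1596  0.3722] q [-0.44  -0.135  1.849 -0.003  1.441 -2.262] F [ 0.2  0.3 -1.4] tq [-0.02  0.03 -0.03] open 0.0426 t 11.73
tool axes z [-0.0142  0.0032 -0.9999] y [-0.248  0.969  0.007] x [-0.969 -0.248  0.013]
shift mm [ -3.1 -12.6   2.1]
tilt fix [ 0.0066 -0.013   0.    ]
w [ 0.5177 -0.1684  0.004 ] 0.76 [242. 173.]
scene dish_middle [ 0.52   -0.1675  0.0075] 0.68 [296. 256.]
scene dish_middle [ 0.5097 -0.157   0.2306] 0.58 [299. 184.]
scene dish_middle [ 0.3038 -0.1615  0.01  ] 0.56 [209. 295.]
scene cap_grip [ 0.509  -0.16    0.2098] 0.86 [298. 193.]
scene cap_flange [ 0.505  -0.1594  0.202 ] 0.6 [296. 196.]
top dish_middle [ 0.5172 -0.1747  0.0022] 0.92 [318. 198.]
top cap_grip [ 0.5081 -0.1538  0.2145] 0.43 [329. 189.]
top cap_flange [ 0.5075 -0.156   0.2019] 0.4 [328. 191.]
```

View pics/w6.png

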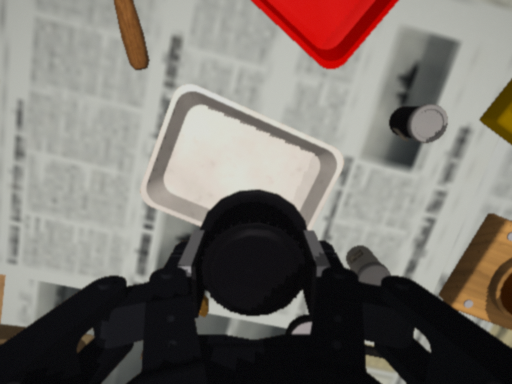

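View pics/scene6.png

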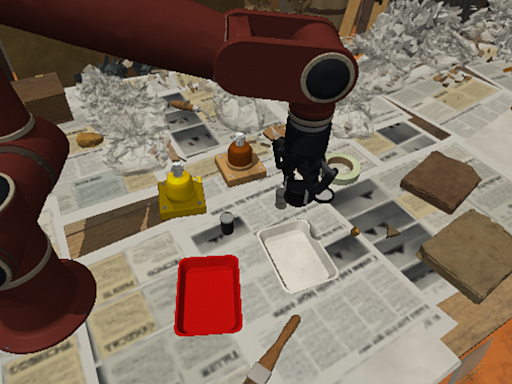

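White dish with its middle at about (242,173) in the wrist view and (298,255) in the scene. It is empty and the cap hangs upright above it. I'll lower it.

```bash
python3 -m crank '[[0.006,-0.01,0,-2,-7,10,1],[0,-0.002,0,-2,-6,20,1],[0,0,0,0,0,25,1],[0,0,0,0,0,25,1],[0,0,0,0,0,20,1],[0,0,0,0,0,12,1],[0,0,0,0,0,0,1],[0,0,0,0,0,0,1]]'
python3 - <<'E'
from h import *
delta([.518,-.171,.187])
E
```

```text
t: 12.9
tool_pos: [0.5228, -0.1693, 0.2618]
tool_rot: [-0.402, 3.106, -0.009]
contact_force: [-0.1, -0.2, -0.6]
opening: 0.0425
pos [ 0.5228 -0.1693  0.2618] q [-0.449  0.004  1.912 -0.     1.215 -2.277] F [-0.1 -0.2 -0.6] tq [-0.04 -0.06  0.04] open 0.0425 t 12.9
tool axes z [ 0.0099 -0.0048 -0.9999] y [-0.255  0.967 -0.007] x [-0.967 -0.255 -0.008]
shift mm [ 5.7  0.2 74.8]
tilt fix [-0.0071  0.0083  0.    ]
```

```bash
python3 -m crank '[[-0.004,0.006,0,3,0,15,1],[-0.002,0,0,2,0,20,1],[0,0,0,0,0,15,1],[0,0,0,0,0,8,1],[0,0,0,0,0,0,1],[0,0,0,0,0,0,1]]'
python3 - <<'E'
from h import *
delta([.518,-.171,.187])
E
```

```text
t: 13.4
tool_pos: [0.5207, -0.1721, 0.2066]
tool_rot: [-0.403, 3.104, -0.011]
contact_force: [-0.6, -0.4, -1.1]
opening: 0.0424
pos [ 0.5207 -0.1721  0.2066] q [-0.455  0.079  1.94   0.     1.11  -2.284] F [-0.6 -0.4 -1.1] tq [ 0.01  0.01 -0.01] open 0.0424 t 13.4
tool axes z [ 0.0119 -0.0054 -0.9999] y [-0.256  0.967 -0.008] x [-0.967 -0.256 -0.01 ]
shift mm [ 2.5  1.9 19.6]
tilt fix [-0.0083  0.0102  0.    ]
```

```bash
python3 -m crank '[[-0.008,0.01,0,1,0,4,1],[-0.002,0.003,0,1,0,4,1],[0,0,0,0,0,3,1],[0,0,0,0,0,0,1]]'; python3 s.py;  python3 - <<'E'
from h import *
o,w=wr()
p=eyes.get_image("scene"); a=cv2.resize(p["image"][160:310,220:370],(400,400),interpolation=cv2.INTER_CUBIC)
b=cv2.resize(w["image"][84:384,100:400],(400,400))
cv2.imwrite("pics/low.png",np.clip(np.hstack([a,b])[:,:,::-1].astype(float)*1.5,0,255).astype(np.uint8))
E
```

```text
t: 13.73
tool_pos: [0.52, -0.1733, 0.1979]
tool_rot: [-0.405, 3.115, -0.002]
contact_force: [0.8, 0.3, -0.3]
opening: 0.0425
pos [ 0.52   -0.1733  0.1979] q [-4.570e-01  9.500e-02  1.940e+00 -1.000e-03  1.106e+00 -2.286e+00] F [ 0.8  0.3 -0.3] tq [0.   0.   0.01] open 0.0425 t 13.73
tool axes z [ 3.e-04 -1.e-03 -1.e+00] y [-0.256  0.967 -0.001] x [-0.967 -0.256 -0.   ]
shift mm [-121.5  315.1 -102.4]
tilt fix [-0.001  0.     0.   ]
```

View pics/low.png

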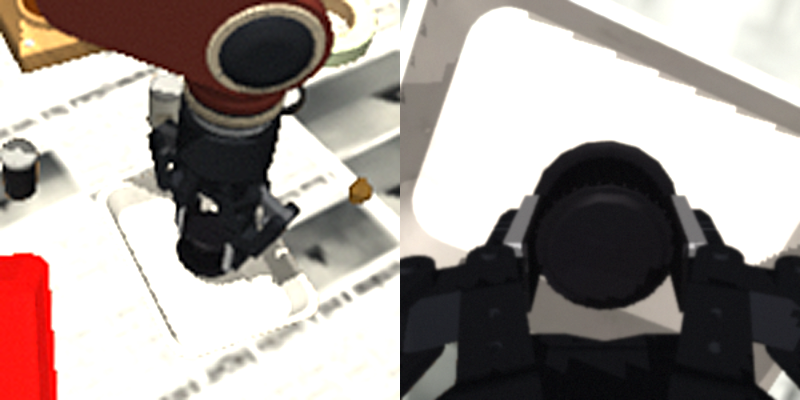

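The cap is over the dish floor, with the jaws along the long side. I'll go down to contact in small rows.

```bash
python3 -m crank '[[0,0,0,0,0,2.5,1],[0,0,0,0,0,2.5,1]]'
python3 -m crank '[[0,0,0,0,0,2,1]]'; python3 -m crank '[[0,0,0,0,0,2,1]]'
```

```text
t: 14.0
tool_pos: [0.5206, -0.1736, 0.1942]
tool_rot: [-0.405, 3.113, -0.004]
contact_force: [0.3, 0.2, -0.7]
opening: 0.0423
t: 14.08
tool_pos: [0.5207, -0.1736, 0.1922]
tool_rot: [-0.405, 3.113, -0.004]
contact_force: [-0.1, -0.4, -0.7]
opening: 0.0422
t: 14.17
tool_pos: [0.5207, -0.1736, 0.19]
tool_rot: [-0.405, 3.112, -0.004]
contact_force: [-0.2, -0.7, -0.6]
opening: 0.0423
```

```bash
python3 -m crank '[[0,0,0,0,0,1.5,1]]'
python3 -m crank '[[0,0,0,0,0,1.2,1]]'; python3 -m crank '[[0,0,0,0,0,1,1]]'
```

```text
t: 14.25
tool_pos: [0.5207, -0.1736, 0.1882]
tool_rot: [-0.405, 3.113, -0.004]
contact_force: [-0.0, -0.7, -0.5]
opening: 0.0425
t: 14.33
tool_pos: [0.5206, -0.1735, 0.1866]
tool_rot: [-0.405, 3.113, -0.004]
contact_force: [-0.0, -0.8, -0.3]
opening: 0.0428
t: 14.42
tool_pos: [0.5208, -0.1736, 0.1861]
tool_rot: [-0.405, 3.113, -0.003]
contact_force: [-3.3, 1.2, 9.9]
opening: 0.0424
```

Contact at 0.186 as predicted. I'll let go slowly.

```bash
python3 -m crank '[[0,0,0,0,0,-0.5,0.1],[0,0,0,0,0,0,-0.05],[0,0,0,0,0,0,-0.15],[0,0,0,0,0,0,-0.25],[0,0,0,0,0,0,-0.35],[0,0,0,0,0,0,-0.35]]' 20; python3 s.py
python3 - <<'E'
from h import *
o,w=wr(); save(w,"rel.png")
E
```

```text
t: 14.92
tool_pos: [0.5211, -0.1737, 0.1869]
tool_rot: [-0.405, 3.112, -0.004]
contact_force: [0.2, 0.5, 0.2]
opening: 0.0575
pos [ 0.5211 -0.1737  0.1869] q [-4.570e-01  1.140e-01  1.941e+00 -1.000e-03  1.082e+00 -2.287e+00] F [0.2 0.5 0.2] tq [ 0.   -0.01  0.01] open 0.0575 t 14.92
tool axes z [ 0.0033 -0.0024 -1.    ] y [-0.256  0.967 -0.003] x [-0.967 -0.256 -0.003]
shift mm [-120.9  315.5 -113.8]
tilt fix [-0.0032  0.0026  0.    ]
```

View pics/rel.png

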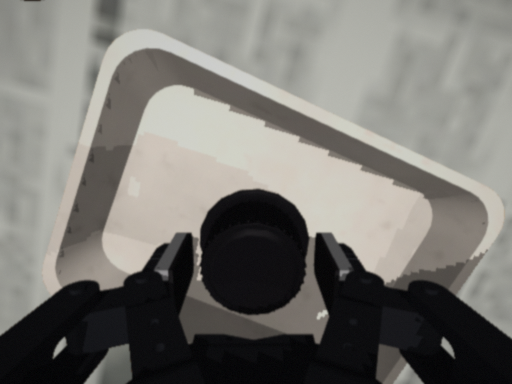

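The cap stands upright at (254,255), with the fingers clear on both sides. I'll go straight up.

```bash
python3 -m crank '[[0,0,0,0,0,-4,-0.35],[0,0,0,0,0,-6,-0.35],[0,0,0,0,0,-10,-0.35],[0,0,0,0,0,-20,-0.35],[0,0,0,0,0,-30,-0.35],[0,0,0,0,0,-35,-0.35],[0,0,0,0,0,-35,-0.35],[0,0,0,0,0,-35,-0.35]]'
python3 -m crank '[[0,0,0,35,0,-10,-0.35],[0,0,0,35,0,0,-0.35],[0,0,0,35,0,0,-0.35],[0,0,0,0,0,0,-0.35],[0,0,0,0,0,0,-0.35]]'
python3 - <<'E'
from h import *
o,w=wr(); delta([.4,-.2,.4],o); save(w,"end_w.png")
for n in("wrist","scene","top"):
    p=w if n=="wrist" else eyes.get_image(n); save(p,n+"_end.png")
    for q in ("cap_grip","cap_top","dish_middle","can_a_centre","can_b_centre","lens"):
        for r in spotter.mark_of(q,p)[:2]: print(n,q,np.round(r["centre"],4),round(r["confidence"],2))
E
```

```text
t: 15.63
tool_pos: [0.5176, -0.1719, 0.3625]
tool_rot: [0.404, -3.102, -0.012]
contact_force: [0.8, 0.5, 0.8]
opening: 0.0574
t: 16.05
tool_pos: [0.4145, -0.1999, 0.3937]
tool_rot: [-0.408, 3.104, -0.019]
contact_force: [0.9, 0.6, 0.4]
opening: 0.0578
pos [ 0.4145 -0.1999  0.3937] q [-6.110e-01 -3.580e-01  1.998e+00 -2.000e-03  1.485e+00 -2.443e+00] F [0.9 0.6 0.4] tq [ 0.02 -0.02  0.  ] open 0.0578 t 16.05
tool axes z [ 0.0125 -0.0106 -0.9999] y [-0.258  0.966 -0.014] x [-0.966 -0.259 -0.009]
shift mm [13.9  3.5 -6.5]
tilt fix [-0.0135  0.0093  0.    ]
wrist cap_grip [ 0.516  -0.1748  0.0243] 0.79
wrist cap_top [ 0.5222 -0.177   0.0424] 0.93
wrist cap_top [ 0.5187 -0.1673  0.0046] 0.43
wrist dish_middle [ 0.2997 -0.1619  0.0056] 0.95
wrist dish_middle [ 0.5161 -0.171   0.0036] 0.59
wrist can_a_centre [ 0.4184 -0.0178  0.0193] 0.56
scene cap_grip [ 0.5215 -0.1703  0.0257] 0.72
scene cap_grip [7.015e-01 5.200e-03 2.000e-04] 0.48
scene cap_top [ 0.5211 -0.1766  0.0434] 0.7
scene dish_middle [ 0.3026 -0.1618  0.008 ] 0.8
scene can_a_centre [ 0.4152 -0.0135  0.0231] 0.66
scene lens [ 0.7021  0.007  -0.005 ] 0.8
top cap_grip [ 0.5193 -0.1705  0.0264] 0.66
top cap_top [ 0.5168 -0.173   0.0419] 0.84
top dish_middle [ 0.5165 -0.1725  0.0052] 0.97
top dish_middle [ 0.3055 -0.1627  0.0095] 0.74
top can_a_centre [ 0.4229 -0.024   0.025 ] 0.61
top can_b_centre [ 0.5822 -0.011   0.0302] 0.72
top can_b_centre [ 0.4258 -0.0238  0.0274] 0.42
top lens [ 0.7004  0.0086 -0.0033] 0.8
```

View pics/end_w.png

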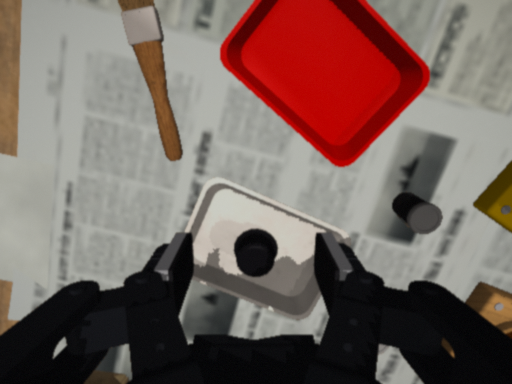

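View pics/scene_end.png

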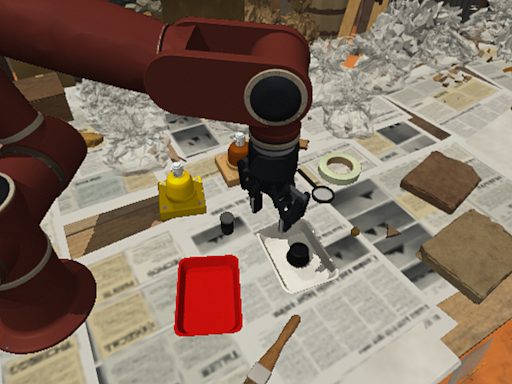

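The cap stands upright in the middle of the white dish at scene (298,254). The bystanders haven't moved, and the arm is clear.

```bash
python3 -m crank '[[0,0,0,0,0,0,-0.35],[0,0,0,0,0,0,-0.35]]'; python3 -c "
from station import ctrl
print(ctrl.finish_job())"
```

```text
t: 17.27
tool_pos: [0.4154, -0.1997, 0.3919]
tool_rot: [-0.411, 3.106, -0.016]
contact_force: [-0.2, -1.0, 0.1]
opening: 0.058
the job is handed in; nothing more can be done
None
```

I took the cap off the brown bottle and set it upright in the white dish. The job was handed in at about 17 s, and no verdict is reported.

**Unscrewing:** I pressed on the flange with about 20 N (it dipped to about 12 N early in the turn and peaked at 29 N). I turned it anticlockwise about 65° to its stop, took off the elastic wind-up and lifted it straight off.

**Last checks:**
- The networks put the cap at about (0.519, -0.172), within about 5 mm of the dish's middle, with its point about 25 mm above the worktop. The cap looks upright in the pictures.
- The dish, dark canister and lens are within measurement error of where they started. The pale canister was found again only in the top view, also unmoved.
- The gripper is clear of everything, and the force reading is about zero.

**What went less well:**
- At the stop the measured twist reached 0.53 N m for one row before I backed off, above the 0.3 N m I was aiming for.
- There was also a side load on the bottle, mostly around 9 N, peaking at 17 N.
- By the task's figures, if these loads simply add up (about 35 N for that twist, 21 N press, 9 N side), the bottle's load may briefly have been near or over 60 N. I could not measure that load directly, and nothing reported a failure.

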